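# Seat the marked repair plug in a limestone coping

### The job

Three round stone repair plugs stand proud in their pockets in the limestone block. With closed fingertips, gently press the one with the red chalk cross down until it is fully home, keep it pressed there for about three seconds, then draw the hand straight up, some 15 cm clear of it. Nothing is to be gripped or lifted: leave the blue-crossed plug, the plain plug, the chisel and the mallet as they are.

Things in the scene. Friction and masses are not known exactly. Their poses are not given: they have to be found in the camera images.
- block: pale limestone block, 220 (x) x 300 (y) x 80 mm, fixed on a wooden board 300 x 340 x 20 mm that lies on the bench; a 23 mm moulding overhangs its +x edge. Origin: centre of the board's underside, on the bench. The block's flat top is 100 mm above it. Three pockets, at (-55,-90), (60,-90) and (0,90) mm in its own x, y, hold the three plugs in any order; a dark 49 mm ring of mortar marks each
- red_face: top of the plug to press: round, flat, pale stone, 44 mm in diameter, with a red chalk cross. Origin: centre of its top surface, z up. It starts 9 to 14 mm above the block's top
- red_plug (a joint): height of the red-crossed plug above its seat (m): 0 is fully home, when its face is still 2 mm proud of the block's top (it is dressed flat later). It starts at 0.007 to 0.012. It slides straight down against about 2 N, more if pushed fast (20 N per m/s), stays where it is left, and stops hard at 0. More than 40 N on it or on the block is too rough
- blue_face: top of a like plug, 44 mm in diameter, with a blue chalk cross, also 9 to 14 mm proud: not to be pressed. Origin: centre of its top surface
- plain_face: top of a like plug, 44 mm in diameter, without a mark, also 9 to 14 mm proud: not to be pressed. Origin: centre of its top surface
- chisel: loose steel stone chisel, 163 mm long, up to 26 mm wide and 22 mm high, lying on the block between the plugs. Origin: on its underside near mid-length; its x axis points to the cutting edge
- mallet: loose mallet standing on its head on the bench, on the block's -y side: orange head 80 mm in diameter, 85 mm high, wooden handle up, 175 mm high in all. Origin: centre of its underside

How it is judged (in metres and radians):
On the way:
1. the red-crossed plug is fully home and kept pressed by the fingertips for at least 2 s (value of joint red_plug below 0.0015 m and contact force between the fingers and red_face above 0.5 N), for 2 s.
At the end, for the whole second after the job is handed in: the red-crossed plug is within 1.5 mm of fully home, the other two plugs have moved less than 2 mm, chisel and mallet less than 12 mm with the mallet upright, and the tool point is over 70 mm from the pressed plug (value of joint red_plug below 0.0015 m and distance between the grasp point and red_face above 0.07 m and distance of each of blue_face, plain_face from where it was at the start of the episode below 0.002 m and distance of each of chisel, mallet from where it was at the start of the episode below 0.012 m and angle between mallet's own z axis and vertical below 0.1 rad); the robot touches nothing.
It fails at once if the blue-crossed or the plain plug is pressed or pulled (over 2 mm) (distance of any of blue_face, plain_face from where it was at the start of the episode above 0.002 m).
It fails at once if the chisel or the mallet is shifted or lifted (over 12 mm) (distance of any of chisel, mallet from where it was at the start of the episode above 0.012 m).
It fails at once if the red-crossed plug is pulled up (value of joint red_plug above 0.016 m).
It fails at once if the plug or the block is pushed with more than 40 N (contact force between the arm and red_face above 40 N or contact force between the arm and block above 40 N).
It also fails if it takes over 40 s, if anything falls off the work surface, if the arm or the gripper's body presses on something with over 40 N, if the wrist force passes 120 N, or if a joint passes its speed limit or range.

### The arm

A 6-joint arm with a two-finger parallel gripper is mounted at the origin on the work surface. World frame = base frame: x ahead of the robot, y to its left, z up, the work surface at z = 0. Lengths are in m, angles in degrees, forces in N, time in s.
With the tool pointing down it reaches from about 0.3 to 0.95 m from the base axis. Payload 3.1 kg.
Tool frame: the origin (TCP) lies between the finger pads, 19 mm behind the fingertips; this is the grasp point; z points along the fingers, y is the line along which they close (so a half turn about z gives the same grasp; the last joint's range is limited). The gripper opens to 85 mm and grips with 20 to 120 N. Pads are 22 mm wide; open, the fingers measure 114 mm over their backs; the gripper's body (76 mm by 85 mm) begins 54 mm behind the grasp point. The pads swing forward as they close: fully open they stand 13 mm farther back than shut.
Start: joints at [-76.072, 17.653, 93.61, -0, 68.738, -3.994], TCP at [0.192, -0.595, 0.25] pointing down, gripper open.
Joint ranges: [-175.34, 175.34], [-45.06, 112.39], [2.9, 150.54], [-68.45, 248.45], [3.09, 151.38], [-168.51, 168.51]. Speed limits (degrees/s): [159.86, 159.86, 180, 180, 180, 180].

### API

Orientations are given as a 3x3 rotation matrix whose columns are the frame's x, y, z axes.
In Python, from cell import sense, grab_frame, close_job gives the robot as it stands.
- The arm moves only by the tool jog_arm, never from a script. Its argument "targets" is a list of rows, each an object with "slide": the shift along the world's x, y, z in units of 25 mm (1.0 is 25 mm), a list of three; "yaw": the turn about the world's z in units of 6 degrees (1.0 is 6 degrees). A call has 1 to 8 rows; each row shifts and turns the commanded pose from where the row before left it; what a row does not reach is not made up. A row lasts 1/12 s, in which the tool goes at most 41.7 mm and 7.16 degrees, less where a joint would pass 70% of its speed; a pose out of reach is approached as far as the arm can. A call is refused whole if a number of a shift passes 1 or a number of a turn 1, either way. A call with a gripper value outside its range is refused whole. "gripper" is the finger opening in mm, from 0 to 85.4, set as the call begins (left out, the last holds). The fingers move at their own pace and stop on an object; "newtons" is the grip in N (left out, the last holds). Time passes only in rows, so rows that do not move let the fingers close. It gives the time, the measured TCP pose, the force, the opening and the grip force at its end, in the units of the state.
- sense(): the state, without advancing time (a new reading comes with each control period).
- grab_frame(name): name is "side" or "top"; returns a dict with "img" (420x560x3 uint8, red, green, blue), "K" (3x3 intrinsics, pixels), "k1" (the pictures are not rectified: a ray, as slopes to the right and down, at radius r is drawn at 1 + k1 r^2 times it, then the intrinsics apply), "R" (3x3) and "t" (3): a world point X has camera coordinates R X + t. Camera axes: x right, y down, z forward; pixel columns grow to the right and rows downward; lengths in m; the calibration is good to about 2 mm. A picture is of the moment at which its call begins. There is no depth.
- close_job(): hands the job in; it is judged then, once.
The state is a dict: "t": time; "joint_positions": joint angles; "qvel": joint speeds; "joint_torque": joint torques, N m; "tool_pos": TCP position; "eef_rot": TCP orientation; "wrist_force": force on the tool from outside, world axes, zero at the start; "torque": the same for the moment, N m; "finger_gap": opening from 0.0 (shut) to 1.0 (fully open); "gripper_force": force on a finger pad.
Only numpy, scipy, OpenCV 4.12 (cv2) and the standard library are available. Lean on these libraries where they do the work, as an engineer would, in place of code of your own. Each camera call takes 0.05 s, during which the arm holds its last target. There are 200 camera calls.

## Working session

There is one attempt and no reset: what is moved stays moved. The work goes in short steps, Python scripts to look and compute and a tool call to move; the robot and the scene stay as the last step left them, time stands still between calls to the robot, and variables do not carry over. Pictures are saved under pics/ and viewed, at most 10 in all, crops included, and the job is handed in when it is done.

Besides the shell and the picture viewer there is one more tool, called after "Emit:" as a command line: name --argument value ..., lists and objects as JSON in quotes. jog_arm: Moves the arm, as the interface text tells. Its arguments: {"type":"object","properties":{"targets":{"type":"array","items":{"type":"object","properties":{"slide":{"type":"array","items":{"type":"number"}},"yaw":{"type":"number"}}}},"gripper":{"type":"number"},"newtons":{"type":"number"}},"required":["targets"]}

```bash
mkdir -p pics; cat > h.py <<'E'
import numpy as np, cv2
from cell import sense, grab_frame, close_job
def save(f,n): cv2.imwrite('pics/'+n,f['img'][:,:,::-1])
def ray(f,u,v):
    K=np.array(f['K']);R=np.array(f['R']);t=np.array(f['t'])
    p=cv2.undistortPoints(np.array([[[u,v]]],float),K,np.array([f['k1'],0,0,0,0.]))[0,0]
    return -R.T@t, R.T@np.array([p[0],p[1],1])
def atz(f,u,v,z):
    c,d=ray(f,u,v); return c+d*(z-c[2])/d[2]
def two(f,p,g,q):
    c1,d1=ray(f,*p);c2,d2=ray(g,*q)
    s=np.linalg.lstsq(np.c_[d1,-d2],c2-c1,rcond=None)[0]
    a=c1+s[0]*d1;b=c2+s[1]*d2
    return (a+b)/2,np.linalg.norm(a-b)
E
python3 - <<'E'
from h import *
import pickle
d={n:grab_frame(n) for n in('side','top')}
pickle.dump(d,open('d.pkl','wb'))
for n in d: save(d[n],n+'0.png'); print(n,d[n]['k1'],-np.array(d[n]['R']).T@np.array(d[n]['t']))
s=sense();print(s)
E
```

```text
side -0.027575840049840573 [ 0.33533894 -0.62273644  0.68307255]
top 0.016299982130723423 [ 0.47761187 -0.02138188  0.76230804]
{'t': 0.1, 'joint_positions': array([-7.60715283e+01,  1.77010901e+01,  9.36822123e+01, -9.53630316e-04,
        6.87376104e+01, -3.99146570e+00]), 'qvel': array([ 0.01866887, -0.02767632, -0.27713797, -0.01639101,  0.08511613,
        0.07113612]), 'joint_torque': array([-4.76156274e-04, -4.16408336e+01, -2.77643824e+01, -9.65039317e-05,
        4.05141254e-03, -2.02553153e-06]), 'tool_pos': array([ 0.19212465, -0.59399279,  0.24884489]), 'eef_rot': array([[ 9.51485567e-01,  3.07692936e-01, -5.23032218e-04],
       [ 3.07693353e-01, -9.51483379e-01,  2.04454190e-03],
       [ 1.31434640e-04, -2.10628565e-03, -9.99997773e-01]]), 'wrist_force': array([-0.33169336, -0.15015622, -0.533325  ]), 'torque': array([-0.00652926, -0.00075816, -0.01545086]), 'gripper_force': 0.0, 'finger_gap': 0.993310651278214}
```

View pics/top0.png

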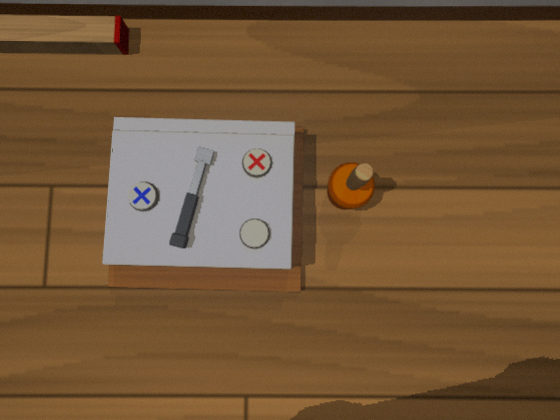

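View pics/side0.png

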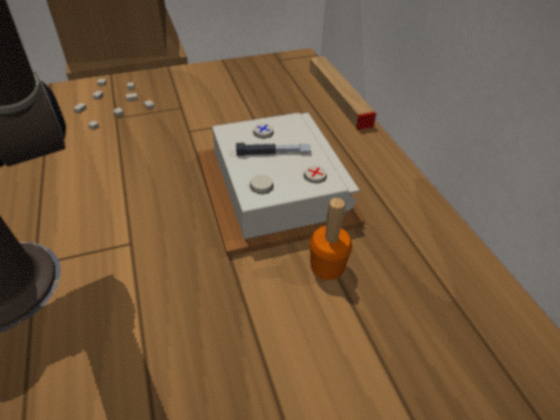

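Top view: the red cross is at (257,162), blue at (142,195), plain at (255,233), the chisel runs from (205,152) to (180,242), and the mallet handle top is at (364,172). Side view: red is at (316,174), and the mallet handle top is at (337,204).

```bash
python3 - <<'E'
from h import *
import pickle
d=pickle.load(open('d.pkl','rb'));T,S=d['top'],d['side']
def cen(f,box,k):
    x0,y0,x1,y1=box;c=f['img'][y0:y1,x0:x1].astype(int)
    o=[i for i in(0,1,2) if i!=k and not(k==2 and i==1)]
    m=(c[:,:,k]-c[:,:,o].max(2))>40
    v,u=np.nonzero(m);return (u.mean()+x0,v.mean()+y0),m.sum()
rt,n=cen(T,(240,145,275,180),0);rs,n2=cen(S,(300,160,332,188),0)
print('red',rt,n,rs,n2,two(T,rt,S,rs),atz(T,*rt,.111),atz(S,*rs,.111))
bt,_=cen(T,(125,180,160,212),2);bs,_=cen(S,(250,120,276,140),2)
print('blue',two(T,bt,S,bs))
print('plain',two(T,(255,233),S,(262,184)))
print('handle',two(T,(364,172),S,(337,204)))
for p in [(205,152),(180,242)]: print('ch',atz(T,*p,.12))
for p in [(114,118),(295,122),(292,268),(104,264)]: print('corner',atz(T,*p,.1))
E
```

```text
red (np.float64(256.3393939393939), np.float64(161.2)) 165 (np.float64(315.2823529411765), np.float64(171.8)) 85 (array([0.63900974, 0.01248814, 0.1095236 ]), np.float64(0.000534749323847296)) [0.6389107  0.01234759 0.111     ] [0.63794559 0.01085486 0.111     ]
blue (array([0.58258413, 0.19394216, 0.11106187]), np.float64(0.0006661861767450553))
plain (array([0.52432563, 0.01340594, 0.10522895]), np.float64(0.0003216705568384271))
handle (array([ 0.60886739, -0.14683373,  0.17157204]), np.float64(0.00026131199817918657))
ch [0.65108298 0.09329531 0.12      ]
ch [0.50863313 0.1280562  0.12      ]
corner [0.71274542 0.24772924 0.1       ]
corner [ 0.70796524 -0.05001947  0.1       ]
corner [ 0.4695549  -0.04534066  0.1       ]
corner [0.47443152 0.25098432 0.1       ]
```

Emit:
jog_arm --targets '[{"slide":[0.4,0.5,0]},{"slide":[0.7,0.95,0]},{"slide":[0.7,0.95,0]},{"slide":[0.7,0.95,0]},{"slide":[0.7,0.95,0]},{"slide":[0.7,0.95,0]},{"slide":[0.7,0.95,0]},{"slide":[0.7,0.95,0]}]' --gripper 0 --newtons 20

```text
invalid input
```

Emit:
jog_arm --targets '[{"slide":[0.7,0.95,0]},{"slide":[0.7,0.95,0]},{"slide":[0.7,0.95,0]},{"slide":[0.7,0.95,0]},{"slide":[0.7,0.95,0]},{"slide":[0.7,0.95,0]},{"slide":[0.7,0.95,0]},{"slide":[0.7,0.95,0]}]'

```text
invalid input
```

Emit:
jog_arm --targets '[{"slide":[0.7,0.95,0]},{"slide":[0.7,0.95,0]},{"slide":[0.7,0.95,0]},{"slide":[0.7,0.95,0]},{"slide":[0.7,0.95,0]},{"slide":[0.7,0.95,0]},{"slide":[0.7,0.95,0]},{"slide":[0.7,0.6,0]}]'

```text
invalid input
```

Emit:
jog_arm --targets '[{"slide":[0.4,0.5,0],"yaw":0},{"slide":[0.7,0.95,0],"yaw":0},{"slide":[0.7,0.95,0],"yaw":0},{"slide":[0.7,0.95,0],"yaw":0},{"slide":[0.7,0.95,0],"yaw":0},{"slide":[0.7,0.95,0],"yaw":0},{"slide":[0.7,0.95,0],"yaw":0},{"slide":[0.7,0.95,0],"yaw":0}]' --gripper 0 --newtons 20

```text
t: 0.77
tool_pos: [0.3256, -0.4134, 0.2496]
eef_rot: [[0.951, 0.308, -0.0], [0.308, -0.951, 0.001], [0.0, -0.001, -1.0]]
wrist_force: [0.3, -0.2, 0.4]
finger_gap: 0.003
gripper_force: 0.0
```

Emit:
jog_arm --targets '[{"slide":[0.7,0.95,0],"yaw":0},{"slide":[0.7,0.95,0],"yaw":0},{"slide":[0.7,0.95,0],"yaw":0},{"slide":[0.7,0.95,0],"yaw":0},{"slide":[0.7,0.95,0],"yaw":0},{"slide":[0.7,0.95,0],"yaw":0},{"slide":[0.7,0.95,0],"yaw":0},{"slide":[0.7,0.95,0],"yaw":0}]'

```text
t: 1.43
tool_pos: [0.465, -0.2235, 0.2497]
eef_rot: [[0.951, 0.308, -0.0], [0.308, -0.951, 0.001], [-0.0, -0.001, -1.0]]
wrist_force: [0.6, 0.1, -0.1]
finger_gap: -0.001
gripper_force: 0.0
```

Emit:
jog_arm --targets '[{"slide":[0.7,0.95,0],"yaw":0},{"slide":[0.7,0.95,0],"yaw":0},{"slide":[0.7,0.95,0],"yaw":0},{"slide":[0.7,0.95,0],"yaw":0},{"slide":[0.7,0.95,0],"yaw":0},{"slide":[0.7,0.95,0],"yaw":0},{"slide":[0.7,0.95,0],"yaw":0},{"slide":[0.6,0.8,0],"yaw":0}]'

```text
t: 2.1
tool_pos: [0.6024, -0.0368, 0.2496]
eef_rot: [[0.951, 0.309, -0.001], [0.309, -0.951, 0.001], [-0.0, -0.001, -1.0]]
wrist_force: [-0.1, -0.1, 0.2]
finger_gap: -0.001
gripper_force: 0.0
```

Emit:
jog_arm --targets '[{"slide":[0.6,0.8,0],"yaw":0},{"slide":[0.5,0.7,0],"yaw":0},{"slide":[0.36,0.52,0],"yaw":0},{"slide":[0,0,-0.9],"yaw":0},{"slide":[0,0,-1],"yaw":0},{"slide":[0,0,-1],"yaw":0},{"slide":[0,0,-0.8],"yaw":0},{"slide":[0,0,-0.1],"yaw":0}]'

```text
t: 2.77
tool_pos: [0.6345, 0.0115, 0.1498]
eef_rot: [[0.951, 0.308, -0.01], [0.308, -0.951, 0.001], [-0.009, -0.004, -1.0]]
wrist_force: [-0.7, -0.1, -0.7]
finger_gap: -0.002
gripper_force: 0.0
```

```bash
python3 - <<'E'
from h import *
T=grab_frame('top');S=grab_frame('side');s=sense();print(s['tool_pos'],s['wrist_force'])
a=cv2.resize(T['img'][100:260,160:360],(800,640))[:560]
b=cv2.resize(S['img'][110:230,230:380],None,fx=5,fy=5)
for n,i in(('t1.png',a),('s1.png',b)): cv2.imwrite('pics/'+n,i[:,:,::-1])
E
```

```text
[0.63737717 0.01115678 0.15360845] [ 0.26170767 -0.45218074  0.98146616]
```

View pics/s1.png

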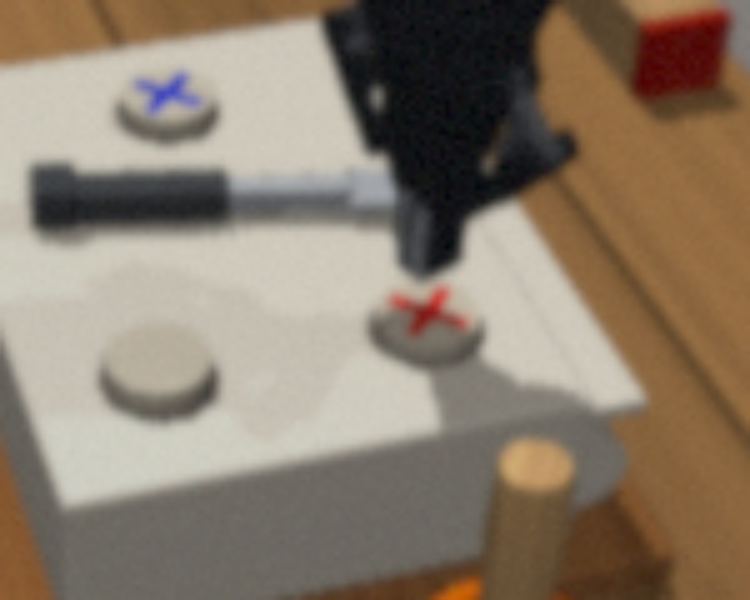

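The side crop shows the closed tip at (425,265), about 25 mm above the red cross at (430,310) and aligned with it. I'm going down slowly now.

Emit:
jog_arm --targets '[{"slide":[0,0,-0.3],"yaw":0},{"slide":[0,0,-0.3],"yaw":0},{"slide":[0,0,-0.2],"yaw":0},{"slide":[0,0,-0.1],"yaw":0},{"slide":[0,0,-0.06],"yaw":0},{"slide":[0,0,0],"yaw":0},{"slide":[0,0,0],"yaw":0}]'

```text
t: 3.45
tool_pos: [0.6389, 0.0108, 0.1311]
eef_rot: [[0.952, 0.308, 0.0], [0.308, -0.952, 0.0], [0.0, 0.0, -1.0]]
wrist_force: [0.3, 0.2, -0.4]
finger_gap: 0.003
gripper_force: 0.0
```

Emit:
jog_arm --targets '[{"slide":[0,0,-0.04],"yaw":0},{"slide":[0,0,-0.04],"yaw":0},{"slide":[0,0,-0.04],"yaw":0},{"slide":[0,0,-0.04],"yaw":0},{"slide":[0,0,0],"yaw":0}]'

```text
t: 3.87
tool_pos: [0.639, 0.0108, 0.1271]
eef_rot: [[0.951, 0.308, 0.0], [0.308, -0.951, -0.0], [0.0, 0.0, -1.0]]
wrist_force: [-0.6, -0.5, 0.8]
finger_gap: 0.001
gripper_force: 0.4
```

Emit:
jog_arm --targets '[{"slide":[0,0,-0.04],"yaw":0},{"slide":[0,0,-0.04],"yaw":0},{"slide":[0,0,-0.04],"yaw":0},{"slide":[0,0,0],"yaw":0}]'

```text
t: 4.2
tool_pos: [0.639, 0.0108, 0.1239]
eef_rot: [[0.951, 0.308, 0.0], [0.308, -0.951, -0.0], [0.0, 0.0, -1.0]]
wrist_force: [0.1, 0.3, 0.7]
finger_gap: -0.0
gripper_force: 0.7
```

Emit:
jog_arm --targets '[{"slide":[0,0,-0.04],"yaw":0},{"slide":[0,0,0],"yaw":0}]'

```text
t: 4.37
tool_pos: [0.639, 0.0108, 0.1229]
eef_rot: [[0.951, 0.308, 0.0], [0.308, -0.951, -0.0], [0.0, 0.0, -1.0]]
wrist_force: [0.9, 0.5, 1.5]
finger_gap: -0.0
gripper_force: 0.7
```

Emit:
jog_arm --targets '[{"slide":[0,0,-0.04],"yaw":0},{"slide":[0,0,0],"yaw":0}]'

```text
t: 4.53
tool_pos: [0.639, 0.0108, 0.1219]
eef_rot: [[0.951, 0.308, 0.0], [0.308, -0.951, -0.0], [0.0, 0.0, -1.0]]
wrist_force: [0.8, 0.1, 1.1]
finger_gap: -0.004
gripper_force: 0.7
```

Emit:
jog_arm --targets '[{"slide":[0,0,-0.02],"yaw":0},{"slide":[0,0,0],"yaw":0}]'

```text
t: 4.7
tool_pos: [0.639, 0.0108, 0.1214]
eef_rot: [[0.951, 0.308, 0.0], [0.308, -0.951, -0.0], [0.0, 0.0, -1.0]]
wrist_force: [-0.1, -0.6, 1.7]
finger_gap: 0.001
gripper_force: 0.7
```

Emit:
jog_arm --targets '[{"slide":[0,0,-0.02],"yaw":0},{"slide":[0,0,0],"yaw":0}]'

```text
t: 4.87
tool_pos: [0.639, 0.0108, 0.121]
eef_rot: [[0.951, 0.308, 0.0], [0.308, -0.951, -0.0], [0.0, 0.0, -1.0]]
wrist_force: [0.4, -0.3, 1.7]
finger_gap: -0.002
gripper_force: 0.8
```

Emit:
jog_arm --targets '[{"slide":[0,0,-0.02],"yaw":0},{"slide":[0,0,0],"yaw":0}]'

```text
t: 5.03
tool_pos: [0.639, 0.0108, 0.1208]
eef_rot: [[0.951, 0.308, 0.0], [0.308, -0.951, -0.0], [0.0, 0.0, -1.0]]
wrist_force: [0.5, -0.7, 3.5]
finger_gap: -0.002
gripper_force: 1.6
```

Force is starting to build at TCP height 0.1208 m, which suggests the stop. I'll press on in small steps.

Emit:
jog_arm --targets '[{"slide":[0,0,-0.02],"yaw":0},{"slide":[0,0,0],"yaw":0}]'

```text
t: 5.2
tool_pos: [0.639, 0.0108, 0.1208]
eef_rot: [[0.951, 0.308, 0.0], [0.308, -0.951, -0.0], [0.0, 0.0, -1.0]]
wrist_force: [-1.6, 0.3, 6.4]
finger_gap: -0.0
gripper_force: 2.8
```

Emit:
jog_arm --targets '[{"slide":[0,0,-0.02],"yaw":0},{"slide":[0,0,0],"yaw":0}]'

```text
t: 5.37
tool_pos: [0.639, 0.0108, 0.1208]
eef_rot: [[0.951, 0.308, 0.0], [0.308, -0.951, -0.0], [0.0, 0.0, -1.0]]
wrist_force: [-1.6, -0.3, 7.4]
finger_gap: 0.001
gripper_force: 3.8
```

Hard stop reached, with about 8 N on the plug. I'll hold for about 3.3 s.

Emit:
jog_arm --targets '[{"slide":[0,0,0],"yaw":0},{"slide":[0,0,0],"yaw":0},{"slide":[0,0,0],"yaw":0},{"slide":[0,0,0],"yaw":0},{"slide":[0,0,0],"yaw":0},{"slide":[0,0,0],"yaw":0},{"slide":[0,0,0],"yaw":0},{"slide":[0,0,0],"yaw":0}]'

```text
t: 6.03
tool_pos: [0.639, 0.0108, 0.1207]
eef_rot: [[0.951, 0.308, 0.0], [0.308, -0.951, -0.0], [0.0, 0.0, -1.0]]
wrist_force: [-1.3, -0.0, 7.4]
finger_gap: -0.001
gripper_force: 3.7
```

Emit:
jog_arm --targets '[{"slide":[0,0,0],"yaw":0},{"slide":[0,0,0],"yaw":0},{"slide":[0,0,0],"yaw":0},{"slide":[0,0,0],"yaw":0},{"slide":[0,0,0],"yaw":0},{"slide":[0,0,0],"yaw":0},{"slide":[0,0,0],"yaw":0},{"slide":[0,0,0],"yaw":0}]'

```text
t: 6.7
tool_pos: [0.639, 0.0108, 0.1208]
eef_rot: [[0.951, 0.308, 0.0], [0.308, -0.951, -0.0], [0.0, 0.0, -1.0]]
wrist_force: [-1.5, 0.0, 6.7]
finger_gap: -0.001
gripper_force: 3.7
```

Emit:
jog_arm --targets '[{"slide":[0,0,0],"yaw":0},{"slide":[0,0,0],"yaw":0},{"slide":[0,0,0],"yaw":0},{"slide":[0,0,0],"yaw":0},{"slide":[0,0,0],"yaw":0},{"slide":[0,0,0],"yaw":0},{"slide":[0,0,0],"yaw":0},{"slide":[0,0,0],"yaw":0}]'

```text
t: 7.37
tool_pos: [0.639, 0.0108, 0.1208]
eef_rot: [[0.951, 0.308, 0.0], [0.308, -0.951, -0.0], [0.0, 0.0, -1.0]]
wrist_force: [-1.9, -0.7, 7.2]
finger_gap: 0.002
gripper_force: 3.7
```

Emit:
jog_arm --targets '[{"slide":[0,0,0],"yaw":0},{"slide":[0,0,0],"yaw":0},{"slide":[0,0,0],"yaw":0},{"slide":[0,0,0],"yaw":0},{"slide":[0,0,0],"yaw":0},{"slide":[0,0,0],"yaw":0},{"slide":[0,0,0],"yaw":0},{"slide":[0,0,0],"yaw":0}]'

```text
t: 8.03
tool_pos: [0.639, 0.0108, 0.1207]
eef_rot: [[0.951, 0.308, 0.0], [0.308, -0.951, -0.0], [0.0, 0.0, -1.0]]
wrist_force: [-1.6, -0.3, 8.0]
finger_gap: -0.0
gripper_force: 3.7
```

Emit:
jog_arm --targets '[{"slide":[0,0,0],"yaw":0},{"slide":[0,0,0],"yaw":0},{"slide":[0,0,0],"yaw":0},{"slide":[0,0,0],"yaw":0},{"slide":[0,0,0],"yaw":0},{"slide":[0,0,0],"yaw":0},{"slide":[0,0,0],"yaw":0},{"slide":[0,0,0],"yaw":0}]'

```text
t: 8.7
tool_pos: [0.639, 0.0108, 0.1208]
eef_rot: [[0.951, 0.308, 0.0], [0.308, -0.951, -0.0], [0.0, 0.0, -1.0]]
wrist_force: [-0.8, -0.4, 7.6]
finger_gap: -0.002
gripper_force: 3.7
```

Held for about 3.3 s at 7 to 8 N. Now straight up.

Emit:
jog_arm --targets '[{"slide":[0,0,0.1],"yaw":0},{"slide":[0,0,0.4],"yaw":0},{"slide":[0,0,0.8],"yaw":0},{"slide":[0,0,1],"yaw":0},{"slide":[0,0,1],"yaw":0},{"slide":[0,0,1],"yaw":0},{"slide":[0,0,0.9],"yaw":0},{"slide":[0,0,0.7],"yaw":0}]'

```text
t: 9.37
tool_pos: [0.6391, 0.0108, 0.2694]
eef_rot: [[0.951, 0.308, 0.002], [0.308, -0.951, -0.0], [0.002, 0.001, -1.0]]
wrist_force: [0.0, -0.4, 0.9]
finger_gap: 0.0
gripper_force: 0.0
```

Emit:
jog_arm --targets '[{"slide":[0,0,0.3],"yaw":0},{"slide":[0,0,0],"yaw":0},{"slide":[0,0,0],"yaw":0},{"slide":[0,0,0],"yaw":0},{"slide":[0,0,0],"yaw":0},{"slide":[0,0,0],"yaw":0}]'

```text
t: 9.87
tool_pos: [0.6379, 0.0108, 0.2726]
eef_rot: [[0.951, 0.308, -0.003], [0.308, -0.951, 0.0], [-0.003, -0.001, -1.0]]
wrist_force: [0.2, -0.7, -0.6]
finger_gap: 0.0
gripper_force: 0.0
```

```bash
python3 - <<'E'
from h import *
S=grab_frame('side');s=sense();print(s['t'],s['tool_pos'],s['wrist_force'])
cv2.imwrite('pics/s2.png',cv2.resize(S['img'][110:230,230:380],None,fx=5,fy=5)[:,:,::-1])
E
```

```text
9.9167 [0.638099   0.01084943 0.27285021] [-0.1636951  -0.08208347 -0.79505179]
```

View pics/s2.png

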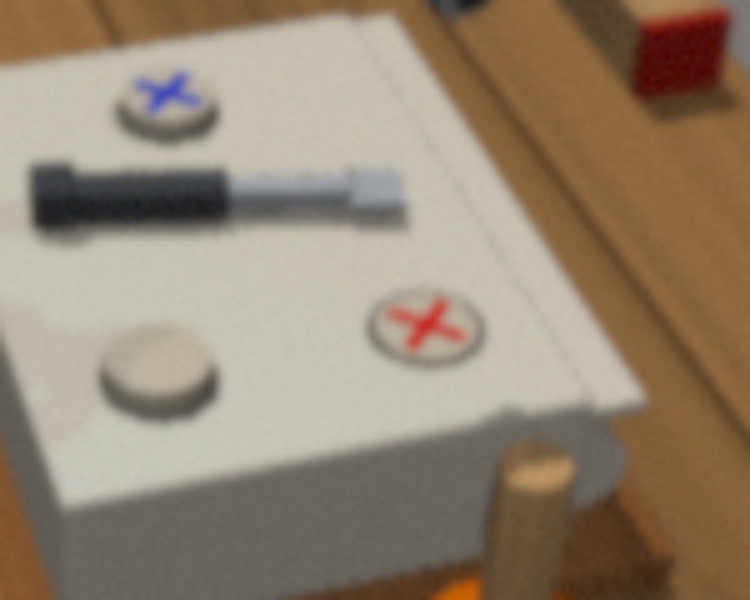

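The red plug at (427,325) is now nearly flush. The blue plug, plain plug, chisel and mallet are unchanged.

```bash
python3 -c "
from cell import close_job
print(close_job())"
```

```text
the job is handed in; nothing more can be done
None
```

I pressed the red-crossed plug down to its hard stop, held it there about 3.3 s at 7–8 N, and drew the hand straight up about 15 cm; in the last picture nothing else had moved, and the job is handed in (no verdict was returned).

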